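# Dose mark under the syrup nozzle, then turn and present the plate

## Task

Take the dished plate by its wooden grip and slide it along the worktop, without lifting it, until the small dome on its rim is right under the syrup nozzle's tip and points straight at the stand's post; pause there for a second. Then draw it straight back clear of the nozzle, lift it about 10 cm there in front of the stand, and only then turn it in the air a quarter turn counter-clockwise (seen from above), so that the dome points to the robot's left, square to the nozzle arm. Keep the plate level and the ball in the middle of the dish all the while, do not push the stand or disturb the other things, and finish still holding the plate up, still and level, in front of the stand.

Things in the scene. Friction and masses are not known exactly. Their poses are not given: they have to be found in the camera images.
- plate: Round steel plate, 156 mm across, 0.25 to 0.5 kg; flat rim 20 mm high round a shallow dish (110 mm, slope 6 degrees). A wire handle arches over it along its y (uprights at y +-67 mm), wooden grip on top. Slippery 128 mm underside (friction about 0.15); its centre is the origin. z up, x points to the dome on the rim, at first away from the robot within 0.35 rad.
- grip (a point): Centre of the wooden grip: a flat-sided bar 16 mm wide (plate x), 52 mm long (plate y), 24 mm high, centred 100 mm above the plate's underside, straight above its centre. Pinch it from above across its 16 mm (fingers closing along the plate's x).
- dome (a point): Top of the small dark steel dome (12 mm across, 6 mm above the rim) on the plate's rim, 66 mm from the plate's centre along its x axis, 26 mm above its underside: the marked spot.
- dish_centre (a point): Where the ball's centre lies when it rests in the middle of the dish (25 mm above the plate's underside, on its axis).
- ball: Loose hard candy ball, orange-brown, 30 mm across, 14 to 28 g, resting in the middle of the dish. The body's origin is on its surface and turns with it.
- ball_center (a point): Centre of the ball.
- stand: Fixed syrup stand: steel foot 90 mm square, 10 mm high; post with white reservoir (72 mm across, 95 to 168 mm up). A 14 mm arm runs from the post 100 mm along the stand's -x (roughly to the robot), top at 73 mm, ending in a downward nozzle (20 mm, tapering). Origin: post axis, under the foot. x points away from the robot within 0.12 rad, y left. In front: along -x, within 100 mm to either side.
- nozzle_tip (a point): Lower end of the nozzle, 34 mm above the worktop, at the stand's (-100, 0) mm. The dome passes beneath it with 8 mm to spare while the plate stands on the worktop; the plate cannot be lifted while its rim is under the nozzle.
- timer: White round kitchen timer, 65 mm across, 51 mm high, bystander on the side of the stand where the plate is not. Origin: centre of its underside.
- tape_roll: Roll of tan tape lying flat, 104 mm across, 25 mm high, bystander at the right. Origin: centre of its underside.
- portion_cup: Small steel sauce cup, 68 mm across, 40 mm high, bystander right of the stand. Origin: centre of its underside.

How it is judged:
On the way, in this order (a step that is already met when the one before it is completed fails the run):
1. the plate stands on the worktop with the dome under the nozzle tip (within 8 mm) and pointing straight at the post (within 0.15 rad), for half a second (horizontal distance between dome and nozzle_tip below 0.008 m and height (world z) of plate below 0.005 m and angle between the x axis of plate and the x axis of stand, either way round below 0.15 rad and x of stand in the frame of plate above 0.1 m), for 0.5 s.
2. the plate is lifted more than 60 mm, not yet turned (within 0.25 rad) (height (world z) of plate above 0.06 m and angle between the x axis of plate and the x axis of stand, either way round below 0.25 rad and x of stand in the frame of plate above 0.1 m), for 0.1 s.
At the end, for the whole second after the job is handed in: Held still by the fingers over 60 mm up, level within 0.06 rad, in front of the stand (within 100 mm sideways), touching nothing else; dome to the left, square to the nozzle arm within 0.15 rad; ball within 8 mm of the dish's middle; bystanders within 20 mm of their places (height (world z) of plate above 0.06 m and angle between plate's own z axis and vertical below 0.06 rad and angle between the x axis of plate and the y axis of stand, either way round below 0.15 rad and y of stand in the frame of plate below -0.08 m and y of plate in the frame of stand between -0.1 and 0.1 m and x of plate in the frame of stand below -0.12 m and distance between ball_center and dish_centre below 0.008 m and linear speed of ball below 0.03 m/s and linear speed of plate below 0.02 m/s and contact force between the fingers and plate above 2 N and contact force between plate and stand below 0.5 N and distance of each of timer, tape_roll, portion_cup from where it was at the start of the episode below 0.02 m); the arm keeps its last pose, push and grip.
It fails at once if the ball strays more than 25 mm from the middle of the dish (distance between ball_center and dish_centre above 0.025 m).
It fails at once if the plate is tipped by more than 0.15 rad (angle between plate's own z axis and vertical above 0.15 rad).
It fails at once if the plate is lifted more than 12 mm while it is not in front of the stand (more than 100 mm to one side) (height (world z) of plate above 0.012 m and (y of plate in the frame of stand above 0.1 m or y of plate in the frame of stand below -0.1 m)).
It fails at once if the syrup stand is pushed with more than 4 N (contact force between stand and plate above 4 N or contact force between stand and the arm above 4 N or contact force between stand and the fingers above 4 N).
It fails at once if the timer, tape roll or sauce cup is moved more than 20 mm (distance of any of timer, tape_roll, portion_cup from where it was at the start of the episode above 0.02 m).
It also fails if it takes over 58 s, if anything falls off the work surface, if the arm or the gripper's body presses on something with over 40 N, if the wrist force passes 120 N, or if a joint passes its speed limit or range.

## Robot

A 6-joint arm with a two-finger parallel gripper is mounted at the origin on a cart in front of the work surface, level with it; the furniture and walls round the work are solid. World frame = base frame: x ahead of the robot, y to its left, z up, the work surface at z = 0. Lengths are in m, angles in rad, forces in N, time in s.
With the tool pointing down it reaches from about 0.35 to 0.775 m from the base axis. Payload 5.5 kg.
Tool frame: the origin (TCP) lies at the very end of the fingers, on their centre line; the grasp point (between the pads) lies 19 mm behind it; z points along the fingers, y is the direction in which the jaws open and shut (so a half turn about z gives the same grasp; the last joint's range is limited). The gripper opens to 85 mm and grips with 20 to 120 N. Pads are 22 mm wide; open, the fingers measure 114 mm over their backs; the gripper's body (76 mm by 85 mm) begins 54 mm behind the grasp point. The pads swing forward as they close: fully open they stand 13 mm farther back than shut.
Start: joints at [1.134, 0.313, 0.046, 1.304, 0, 1.431], TCP at [0.168, 0.55, 0.231] pointing down, gripper open.
Joint ranges: [-2.76, 2.76], [-0.86, 1.69], [-1.03, 1.26], [-2.2, 2.34], [-1.47, 1.5], [-3.14, 3.14]. Speed limits (rad/s): [2.57, 2.57, 3.14, 3.14, 3.14, 3.14].

## Interface

Orientations are given as a unit quaternion [w, x, y, z].
In Python, from workcell import env gives the robot as it stands. The module is installed in compiled form; this text tells all that it offers.
- The arm moves only by the shell command python3 -m pendant 'ROWS' [FORCE]. ROWS is JSON, a list of rows, each an object with "fingers": the finger opening in mm, from 0 to 85.4; "delta_pos": the shift along the tool's x, y, z in mm, a list of three; "angular": the turn, a rotation vector about the tool's x, y, z in rad, a list of three. In form: [{"fingers": fingers, "delta_pos": [x, y, z], "angular": [ax, ay, az]}, ...]. A call has 1 to 12 rows; each row shifts and turns the commanded pose from where the row before left it, along the tool's axes as they then stand; what a row does not reach is not made up. A row lasts 1/10 s, in which the tool goes at most 50 mm and 8.59 degrees, less where a joint would pass 70% of its speed; a pose out of reach is approached as far as the arm can. A call is refused whole if a number of a shift passes 50 or a number of a turn 0.15, either way. A call with a gripper value outside its range is refused whole. The fingers move at their own pace and stop on an object; FORCE is the grip in N (left out, the last holds). Time passes only in rows, so rows that do not move let the fingers close. It gives the time, the measured TCP pose, the force and the opening at its end, in the units of the state.
- env.get_state(): the state, without advancing time (a new reading comes with each control period).
- env.read_camera(name): name is "side" or "top"; returns the picture (400x640x3 uint8, blue, green, red); there is no depth.
- env.camera_params(name): a dict with "fx", "fy", "cx", "cy" (pixels), "view" (4x4, takes a point from world to camera coordinates). Camera axes: x right, y up, looking along -z (the intrinsics and any distortion apply to the point x, -y, -z); pixel columns grow to the right and rows downward; lengths in m; the calibration is good to about 2 mm. A picture is of the moment at which its call begins. camera_params takes no time and is no camera call.
- env.hand_in(): hands the job in, once; it reports no verdict.
The state is a dict: "clock": time; "joint_pos": joint angles; "qvel": joint speeds; "tau": joint torques, N m; "tcp_pos": TCP position; "orientation": TCP orientation; "wrist_force": force on the tool from outside, world axes, zero at the start; "ft_torque": the same for the moment, N m; "finger_gap": finger opening in m.
Only numpy, scipy, OpenCV 4.12 (cv2) and the standard library are available. Lean on these libraries where they do the work, as an engineer would, in place of code of your own. Each camera call takes 0.05 s, during which the arm holds its last target. There are 200 camera calls.

## Working session

There is one attempt and no reset: what is moved stays moved. The work goes in short steps, Python scripts to look and compute and a shell command to move; the robot and the scene stay as the last step left them, time stands still between calls to the robot, and variables do not carry over. Pictures are saved under pics/ and viewed, about 8 in all and at most 12, crops included, and the job is handed in when it is done.

```bash
mkdir -p pics
python3 - <<'E'
from workcell import env
import cv2,numpy as np
for n in("top","side"):
    cv2.imwrite(f"pics/{n}0.png",env.read_camera(n)); p=env.camera_params(n); print(n,{k:np.round(v,4).tolist() for k,v in p.items()})
s=env.get_state(); print({k:np.round(v,4).tolist() for k,v in s.items()})
E
```

```text
top {'fx': 456.7479, 'fy': 456.7479, 'cx': 319.8341, 'cy': 195.2319, 'view': [[-0.0233, -0.9997, -0.0004, -0.1043], [0.9974, -0.0233, 0.0682, -0.5674], [-0.0682, 0.0011, 0.9977, -1.0765], [0.0, 0.0, 0.0, 1.0]]}
side {'fx': 412.3472, 'fy': 412.3472, 'cx': 319.8205, 'cy': 195.4043, 'view': [[-0.9885, -0.1508, -0.0102, 0.5135], [0.0879, -0.6284, 0.7729, -0.1988], [-0.1229, 0.7632, 0.6344, -0.9423], [0.0, 0.0, 0.0, 1.0]]}
{'clock': 0.1, 'joint_pos': [1.1344, 0.3139, 0.0451, 1.3036, 0.0, 1.4312], 'qvel': [-0.0025, -0.001, 0.0017, 0.0006, 0.0006, 0.0007], 'tau': [0.0029, -48.1727, 29.9243, 0.0128, -0.0, -0.0], 'tcp_pos': [0.168, 0.5494, 0.2305], 'orientation': [-0.0002, 0.1478, 0.989, -0.0008], 'wrist_force': [0.3124, 1.1459, 0.6664], 'ft_torque': [-0.0215, -0.002, -0.0124], 'finger_gap': 0.0859}
```

View pics/top0.png

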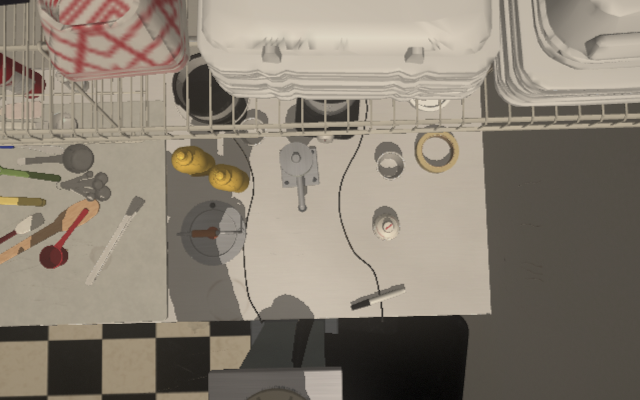

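View pics/side0.png

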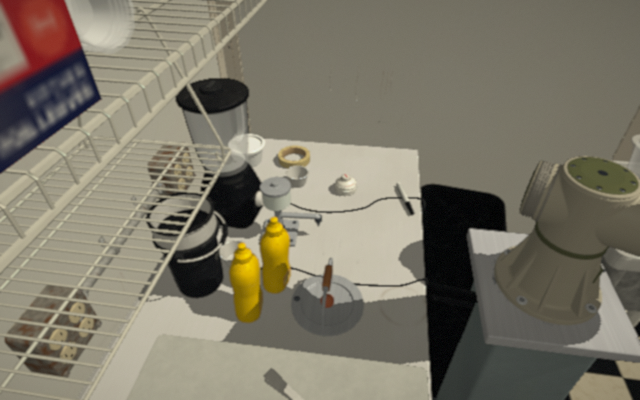

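The top view shows the plate at about (213,232) with its grip at (206,232) and the dome near (212,205). The stand foot is around (300,165) and the nozzle end at (302,208). The timer is at (386,224), the cup at (390,163) and the tape at (437,151). Next I'll crop for detail.

```bash
cat > h.py <<'E'
from workcell import env
import cv2,numpy as np
def ray(n,uv,z):
    p=env.camera_params(n);V=np.array(p["view"]);R,t=V[:3,:3],V[:3,3];c=-R.T@t
    d=R.T@np.array([(uv[0]-p["cx"])/p["fx"],-(uv[1]-p["cy"])/p["fy"],-1.])
    return (c+d*(z-c[2])/d[2])[:3]
def proj(n,X):
    p=env.camera_params(n);V=np.array(p["view"]);q=V[:3,:3]@np.array(X)+V[:3,3]
    return np.array([p["cx"]+p["fx"]*q[0]/-q[2],p["cy"]+p["fy"]*q[1]/q[2]])
def crop(img,u,v,w,h,k,f):
    cv2.imwrite(f,cv2.resize(img[v:v+h,u:u+w],None,fx=k,fy=k,interpolation=cv2.INTER_CUBIC))
E
python3 - <<'E'
from h import *
i=cv2.imread("pics/top0.png"); crop(i,170,130,160,145,5,"pics/c0.png".replace("c0","c0"))
j=cv2.imread("pics/side0.png"); crop(j,220,170,160,170,3,"pics/c1.png")
a=cv2.imread("pics/c0.png");a=a[:600];cv2.imwrite("pics/c0.png",a)
E
```

```text
(no output)
```

View pics/c0.png

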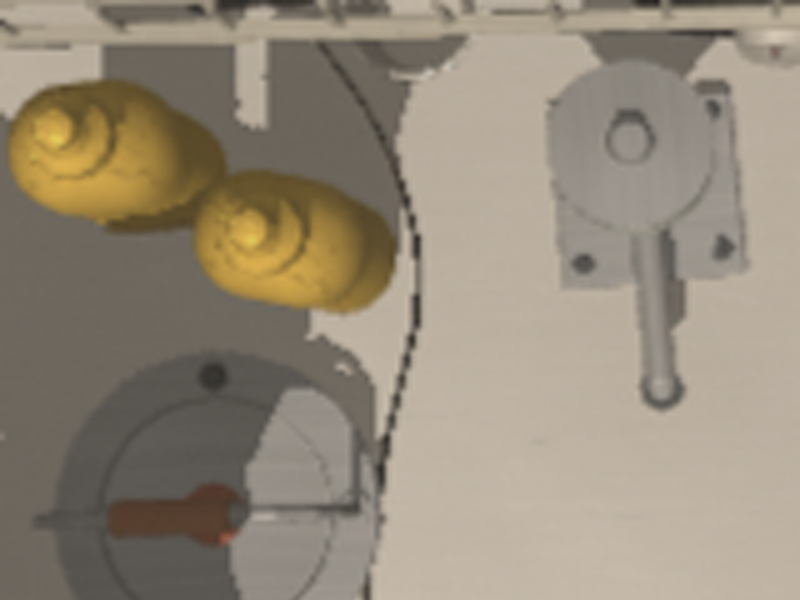

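View pics/c1.png

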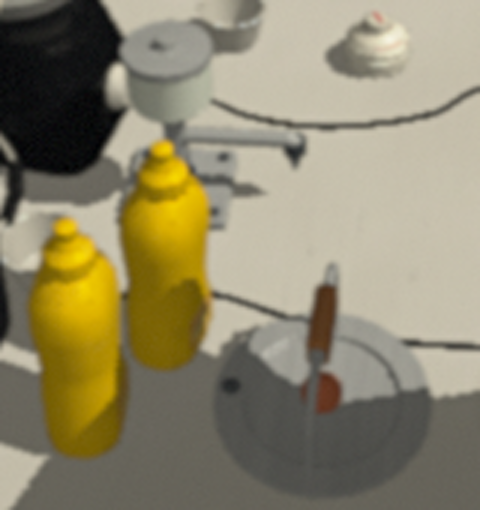

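The crops show, in top pixels, the dome at (212.2,204.8), the grip centre at (204.1,233.2), the nozzle top at (302.1,207.7) and the reservoir top at (296,158.6). In the side view the dome is at (296.8,298.2), the nozzle tip at (318.3,224.2) and the grip at (327.5,276.5).

Run:
```python
from h import *
T=lambda u,v:((u+.5)/5-.5+170,(v+.5)/5-.5+130)
S=lambda u,v:((u+.5)/3-.5+220,(v+.5)/3-.5+170)
dome=ray("top",T(213,376),.026);print("dome",dome,ray("side",S(231,385),.026))
print("grip",ray("top",T(172,518),.112),ray("side",S(323,320),.100))
print("ball",ray("top",T(213,515),.025),ray("side",S(322,392),.025))
print("up ends",ray("top",T(38,520),.09),ray("top",T(357,510),.09))
noz=ray("top",T(662,390),.073);res=ray("top",T(632,143),.168);print("noz",noz,ray("side",S(296,163),.034),"res",res)
print("bottle",ray("top",T(290,245),.1),[ray("side",S(165,360),.0)])
i=cv2.imread("pics/top0.png").astype(int);b,g,r=i[...,0],i[...,1],i[...,2]
m=(r-b>25)&(r<150)&(r-g>20)
m[:,:185]=0;m[:,222:]=0;m[:222]=0;m[245:]=0
for v in range(222,245):
    c=np.where(m[v])[0]
    if len(c):print(v,c.min(),c.max())
d=(i.sum(2)<170);d[:200]=0;d[210:]=0;d[:,205:220]&=True;d[:,:205]=0;d[:,220:]=0
print("dark",np.argwhere(d).mean(0),d.sum())
```

```text
dome [0.54752981 0.13935273 0.026     ] [0.54775426 0.1423657  0.026     ]
grip [0.48131617 0.1374816  0.112     ] [0.48248984 0.13490907 0.1       ]
ball [0.48152086 0.14006509 0.025     ] [0.48264052 0.13827626 0.025     ]
up ends [0.48162708 0.20286732 0.09      ] [0.48275976 0.06045383 0.09      ]
noz [ 0.53389175 -0.07613545  0.073     ] [ 0.53574711 -0.08375749  0.034     ] res [ 0.63319544 -0.06941756  0.168     ]
bottle [0.60125294 0.08722072 0.1       ] [array([0.60647673, 0.10824771, 0.        ])]
227 210 214
228 209 216
229 208 216
231 193 213
232 193 214
233 193 214
234 193 214
235 193 214
236 193 217
237 209 216
238 211 215
dark [204.6 212.4] 15
```

Plate centre is about (0.482,0.138) with yaw 0.015. The nozzle is about (0.535,-0.079) and the stand yaw about 0.075. I'll turn the tool first, then move over the plate.

```bash
python3 -m pendant '[{"fingers":85,"delta_pos":[0,0,0],"angular":[0,0,0.14]},{"fingers":85,"delta_pos":[0,0,0],"angular":[0,0,0.14]},{"fingers":85,"delta_pos":[0,0,0],"angular":[0,0,0.14]},{"fingers":85,"delta_pos":[0,0,0],"angular":[0,0,0.14]},{"fingers":85,"delta_pos":[0,0,0],"angular":[0,0,0.14]},{"fingers":85,"delta_pos":[0,0,0],"angular":[0,0,0.14]},{"fingers":85,"delta_pos":[0,0,0],"angular":[0,0,0.14]},{"fingers":85,"delta_pos":[0,0,0],"angular":[0,0,0.14]},{"fingers":85,"delta_pos":[0,0,0],"angular":[0,0,0.14]},{"fingers":85,"delta_pos":[0,0,0],"angular":[0,0,0]}]'
python3 -m pendant '[{"fingers":85,"delta_pos":[-34,26,0],"angular":[0,0,0]},{"fingers":85,"delta_pos":[-34,26,0],"angular":[0,0,0]},{"fingers":85,"delta_pos":[-34,26,0],"angular":[0,0,0]},{"fingers":85,"delta_pos":[-34,26,0],"angular":[0,0,0]},{"fingers":85,"delta_pos":[-34,26,0],"angular":[0,0,0]},{"fingers":85,"delta_pos":[-34,26,0],"angular":[0,0,0]},{"fingers":85,"delta_pos":[-34,26,0],"angular":[0,0,0]},{"fingers":85,"delta_pos":[-34,26,0],"angular":[0,0,0]},{"fingers":85,"delta_pos":[-34,26,0],"angular":[0,0,0]},{"fingers":85,"delta_pos":[-34,26,0],"angular":[0,0,0]},{"fingers":85,"delta_pos":[-34,26,0],"angular":[0,0,0]},{"fingers":85,"delta_pos":[0,0,0],"angular":[0,0,0]}]'
cat >> h.py <<'E'
def tool():
    from scipy.spatial.transform import Rotation as Ro
    s=env.get_state();q=s["orientation"];R=Ro.from_quat([q[1],q[2],q[3],q[0]]).as_matrix();p=np.array(s["tcp_pos"])
    print("clk",round(s["clock"],2),"tcp",p.round(4),"psi",np.arctan2(R[1,1],R[0,1]).round(4),"z",R[:,2].round(3),"gap",round(s["finger_gap"],4),"F",np.round(s["wrist_force"],1))
    return p,R
def togo(x,y,z):
    p,R=tool();print("go mm",(R.T@(np.array([x,y,z])-p)*1000).round(1))
E
python3 -c "
from h import *
togo(.482,.138,.081)"
```

```text
clock: 1.1
tcp_pos: [0.168, 0.5496, 0.2308]
orientation: [0.0, 0.702, 0.712, -0.0]
wrist_force: [0.0, 0.3, -0.6]
finger_gap: 0.0851
clock: 2.3
tcp_pos: [0.4623, 0.1763, 0.2309]
orientation: [0.001, 0.703, 0.711, 0.0]
wrist_force: [0.7, 0.7, 0.6]
finger_gap: 0.0851
clk 2.3 tcp [0.4623 0.1763 0.2309] psi 0.0113 z [ 0.001 -0.001 -1.   ] gap 0.0851 F [0.7 0.7 0.6]
go mm [-38.4  19.1 150. ]
```

```bash
python3 -m pendant '[{"fingers":50,"delta_pos":[-13,6.4,20],"angular":[0,0,0]},{"fingers":50,"delta_pos":[-13,6.4,20],"angular":[0,0,0]},{"fingers":50,"delta_pos":[-12.4,6.3,20],"angular":[0,0,0]},{"fingers":50,"delta_pos":[0,0,20],"angular":[0,0,0]},{"fingers":50,"delta_pos":[0,0,20],"angular":[0,0,0]},{"fingers":50,"delta_pos":[0,0,20],"angular":[0,0,0]},{"fingers":50,"delta_pos":[0,0,15],"angular":[0,0,0]},{"fingers":50,"delta_pos":[0,0,10],"angular":[0,0,0]},{"fingers":50,"delta_pos":[0,0,5],"angular":[0,0,0]},{"fingers":50,"delta_pos":[0,0,0],"angular":[0,0,0]}]'
python3 - <<'E'
from h import *
tool()
i=env.read_camera("side");crop(i,260,200,130,140,4,"pics/s2.png")
E
```

```text
clock: 3.3
tcp_pos: [0.4785, 0.142, 0.0809]
orientation: [-0.0, 0.702, 0.712, -0.0]
wrist_force: [-0.5, 0.1, 0.8]
finger_gap: 0.05
clk 3.3 tcp [0.4785 0.142  0.0809] psi 0.0153 z [-0.001 -0.    -1.   ] gap 0.05 F [-0.5  0.1  0.8]
```

View pics/s2.png

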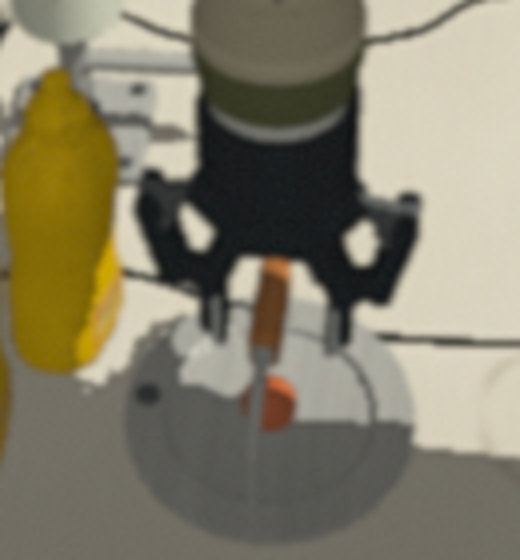

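The side crop shows the grip between the pads, about 3 mm off the pad midline towards +x, and the ball is central. I'll shift 3 mm and close gradually.

```bash
python3 -m pendant '[{"fingers":40,"delta_pos":[-2,3,0],"angular":[0,0,0]},{"fingers":30,"delta_pos":[0,0,0],"angular":[0,0,0]},{"fingers":24,"delta_pos":[0,0,0],"angular":[0,0,0]},{"fingers":21,"delta_pos":[0,0,0],"angular":[0,0,0]},{"fingers":19,"delta_pos":[0,0,0],"angular":[0,0,0]},{"fingers":17,"delta_pos":[0,0,0],"angular":[0,0,0]},{"fingers":16,"delta_pos":[0,0,0],"angular":[0,0,0]},{"fingers":14,"delta_pos":[0,0,0],"angular":[0,0,0]},{"fingers":10,"delta_pos":[0,0,0],"angular":[0,0,0]},{"fingers":10,"delta_pos":[0,0,0],"angular":[0,0,0]}]' 30
python3 -m pendant '[{"fingers":8,"delta_pos":[0,0,0],"angular":[0,0,0]},{"fingers":8,"delta_pos":[0,0,0],"angular":[0,0,0]},{"fingers":8,"delta_pos":[0,0,0],"angular":[0,0,0]}]' 60
python3 -c "
from h import *
tool()"
```

```text
clock: 4.35
tcp_pos: [0.4823, 0.1399, 0.0815]
orientation: [0.0, 0.702, 0.712, 0.0]
wrist_force: [0.3, -0.5, 1.6]
finger_gap: 0.0154
clock: 4.65
tcp_pos: [0.4824, 0.1399, 0.0816]
orientation: [0.0, 0.702, 0.712, 0.0]
wrist_force: [0.7, 0.2, 4.0]
finger_gap: 0.0148
clk 4.65 tcp [0.4824 0.1399 0.0816] psi 0.014 z [ 0.001  0.    -1.   ] gap 0.0148 F [0.7 0.2 4. ]
```

```bash
python3 -m pendant '[{"fingers":8,"delta_pos":[-2,-0.5,0],"angular":[0,0,0]},{"fingers":8,"delta_pos":[-4,-1,0],"angular":[0,0,0]},{"fingers":8,"delta_pos":[-6,-1.4,0],"angular":[0,0,0]},{"fingers":8,"delta_pos":[-8,-1.8,0],"angular":[0,0,0]},{"fingers":8,"delta_pos":[-8,-1.8,0],"angular":[0,0,0]},{"fingers":8,"delta_pos":[-8,-1.8,0],"angular":[0,0,0]}]'
python3 -m pendant '[{"fingers":8,"delta_pos":[-8,-1.8,0],"angular":[0,0,0]},{"fingers":8,"delta_pos":[-8,-1.8,0],"angular":[0,0,0]},{"fingers":8,"delta_pos":[-8,-1.8,0],"angular":[0,0,0]},{"fingers":8,"delta_pos":[-8,-1.8,0],"angular":[0,0,0]},{"fingers":8,"delta_pos":[-8,-1.8,0],"angular":[0,0,0]},{"fingers":8,"delta_pos":[-8,-1.8,0],"angular":[0,0,0]},{"fingers":8,"delta_pos":[-6,-1.4,0],"angular":[0,0,0]},{"fingers":8,"delta_pos":[-4,-1,0],"angular":[0,0,0]},{"fingers":8,"delta_pos":[-2,-0.5,0],"angular":[0,0,0]},{"fingers":8,"delta_pos":[0,0,0],"angular":[0,0,0]}]'
python3 - <<'E'
from h import *
tool()
i=env.read_camera("side");j=env.read_camera("top")
cv2.imwrite("pics/t3.png",j)
crop(i,220,160,190,150,4,"pics/s3.png")
E
```

```text
clock: 5.25
tcp_pos: [0.4742, 0.1032, 0.0815]
orientation: [-0.0, 0.702, 0.712, 0.0]
wrist_force: [1.5, 3.5, 5.3]
finger_gap: 0.0153
clock: 6.25
tcp_pos: [0.4612, 0.0427, 0.0815]
orientation: [0.0, 0.702, 0.712, 0.0]
wrist_force: [0.5, 1.0, 5.7]
finger_gap: 0.0151
clk 6.25 tcp [0.4612 0.0427 0.0815] psi 0.013 z [ 0. -0. -1.] gap 0.0151 F [0.5 1.  5.7]
```

View pics/s3.png

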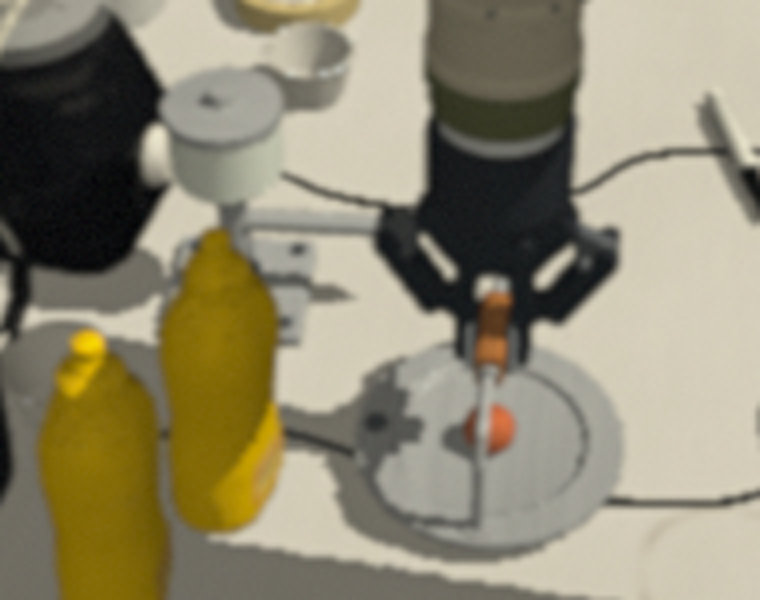

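```bash
python3 -m pendant '[{"fingers":8,"delta_pos":[-2,-0.5,0],"angular":[0,0,0]},{"fingers":8,"delta_pos":[-4,-1,0],"angular":[0,0,0]},{"fingers":8,"delta_pos":[-6,-1.6,0],"angular":[0,0,-0.005]},{"fingers":8,"delta_pos":[-8,-2.2,0],"angular":[0,0,-0.005]},{"fingers":8,"delta_pos":[-8,-2.2,0],"angular":[0,0,-0.005]},{"fingers":8,"delta_pos":[-8,-2.2,0],"angular":[0,0,-0.005]},{"fingers":8,"delta_pos":[-8,-2.2,0],"angular":[0,0,-0.005]},{"fingers":8,"delta_pos":[-8,-2.2,0],"angular":[0,0,-0.005]},{"fingers":8,"delta_pos":[-8,-2.2,0],"angular":[0,0,-0.005]}]'
python3 -m pendant '[{"fingers":8,"delta_pos":[-8,-2.2,0],"angular":[0,0,-0.005]},{"fingers":8,"delta_pos":[-8,-2.2,0],"angular":[0,0,-0.005]},{"fingers":8,"delta_pos":[-8,-2.2,0],"angular":[0,0,-0.005]},{"fingers":8,"delta_pos":[-8,-2.2,0],"angular":[0,0,-0.005]},{"fingers":8,"delta_pos":[-8,-2.2,0],"angular":[0,0,-0.005]},{"fingers":8,"delta_pos":[-8,-2.2,0],"angular":[0,0,-0.005]},{"fingers":8,"delta_pos":[-6,-1.6,0],"angular":[0,0,0]},{"fingers":8,"delta_pos":[-4,-1,0],"angular":[0,0,0]},{"fingers":8,"delta_pos":[-2,-0.5,0],"angular":[0,0,0]},{"fingers":8,"delta_pos":[0,0,0],"angular":[0,0,0]}]'
python3 - <<'E'
from h import *
tool()
i=env.read_camera("side");j=env.read_camera("top")
a=cv2.resize(j[130:250,255:355],None,fx=4,fy=4,interpolation=cv2.INTER_CUBIC)
b=cv2.resize(i[180:300,285:385],None,fx=4,fy=4,interpolation=cv2.INTER_CUBIC)
cv2.imwrite("pics/m4.png",np.hstack([a,b]))
E
```

```text
clock: 7.25
tcp_pos: [0.4464, -0.0173, 0.0815]
orientation: [-0.0, 0.69, 0.724, 0.0]
wrist_force: [1.6, 3.7, 6.1]
finger_gap: 0.015
clock: 8.25
tcp_pos: [0.4339, -0.0784, 0.0815]
orientation: [-0.0, 0.679, 0.734, 0.0]
wrist_force: [0.5, 2.7, 6.1]
finger_gap: 0.0145
clk 8.25 tcp [ 0.4339 -0.0784  0.0815] psi 0.0782 z [-0.  0. -1.] gap 0.0145 F [0.5 2.7 6.1]
```

View pics/m4.png

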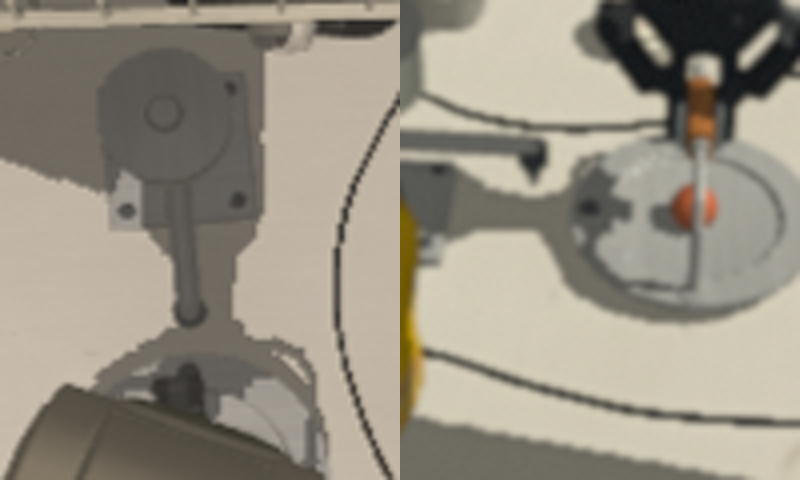

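The top half shows the nozzle at (190,312) in the crop and the foot screws at (127,210), (238,200) and (231,88). The side half shows the tip at (137,179), the dome at (188,207) and the ball centred.

Run:
```python
from h import *
T=lambda u,v:((u+.5)/4-.5+255,(v+.5)/4-.5+130)
S=lambda u,v:((u+.5)/4-.5+285,(v+.5)/4-.5+180)
a,b,c=[ray("top",T(*q),.011) for q in((127,210),(238,200),(231,88))]
print("yaw",np.arctan2(-(a-b)[0],(a-b)[1]),np.arctan2(*(c-b)[[1,0]]),"mid",(a+c)/2)
n=ray("top",T(190,312),.073);r=ray("top",T(165,112),.168);e=ray("top",T(180,190),.073)
print("noz",n,"res",r,np.arctan2(*(r-n)[[1,0]]),np.arctan2(*(e-n)[[1,0]]))
print("side tip",ray("side",S(137,179),.034),"dome",ray("side",S(188,207),.026))
p,R=tool();print("dome fk",p+R[:,1]*.066)
print(proj("side",[.533,-.078,.034]),proj("top",[.533,-.078,.073]))
```

```text
yaw 0.06692550213199906 0.039676662071455295 mid [ 0.63564586 -0.06948923  0.011     ]
noz [ 0.53382816 -0.07641888  0.073     ] res [ 0.63440964 -0.06918086  0.168     ] 0.07183800489353918 0.061072241943795444
side tip [ 0.53416897 -0.08257993  0.034     ] dome [ 0.49977168 -0.0700848   0.026     ]
clk 8.35 tcp [ 0.4339 -0.0784  0.0816] psi 0.0783 z [-0. -0. -1.] gap 0.015 F [0.9 1.3 7.1]
dome fk [ 0.49967782 -0.07321714  0.08153815]
[319.05509095 225.65105974] [302.82663928 207.97220137]
```

```bash
python3 -m pendant '[{"fingers":8,"delta_pos":[-0.4,1.5,0],"angular":[0,0,0]},{"fingers":8,"delta_pos":[-0.6,3,0],"angular":[0,0,0]},{"fingers":8,"delta_pos":[-0.9,4.5,0],"angular":[0,0,0]},{"fingers":8,"delta_pos":[-1.1,5,0],"angular":[0,0,0]},{"fingers":8,"delta_pos":[-1.1,5,0],"angular":[0,0,0]},{"fingers":8,"delta_pos":[-1.1,5,0],"angular":[0,0,0]},{"fingers":8,"delta_pos":[-0.9,4.5,0],"angular":[0,0,0]},{"fingers":8,"delta_pos":[-0.6,3.5,0],"angular":[0,0,0]},{"fingers":8,"delta_pos":[-0.4,2,0],"angular":[0,0,0]},{"fingers":8,"delta_pos":[0,0,0],"angular":[0,0,0]}]'
python3 - <<'E'
from h import *
p,R=tool();print("dome fk",p+R[:,1]*.066)
i=env.read_camera("side");j=env.read_camera("top")
a=cv2.resize(j[180:230,275:325],None,fx=8,fy=8,interpolation=cv2.INTER_CUBIC)
b=cv2.resize(i[200:250,295:345],None,fx=8,fy=8,interpolation=cv2.INTER_CUBIC)
cv2.imwrite("pics/m5.png",np.hstack([a,b]))
N=[.534,-.077];d=[]
for dx,dy in((0,0),(.005,0),(0,.005)):
    d.append(proj("side",[N[0]+dx,N[1]+dy,.026])-proj("side",N+[.034]))
print("expected dome-tip px",np.array(d)*8)
E
```

```text
clock: 9.35
tcp_pos: [0.4671, -0.083, 0.0815]
orientation: [-0.001, 0.679, 0.734, -0.001]
wrist_force: [-4.6, 0.7, 10.6]
finger_gap: 0.015
clk 9.35 tcp [ 0.4671 -0.083   0.0815] psi 0.0781 z [-0.003 -0.001 -1.   ] gap 0.015 F [-4.6  0.7 10.6]
dome fk [ 0.53286988 -0.07781091  0.0813474 ]
expected dome-tip px [[  0.30343749  18.24375809]
 [-15.20670248  16.71149762]
 [ -2.10720972  29.10426052]]
```

View pics/m5.png

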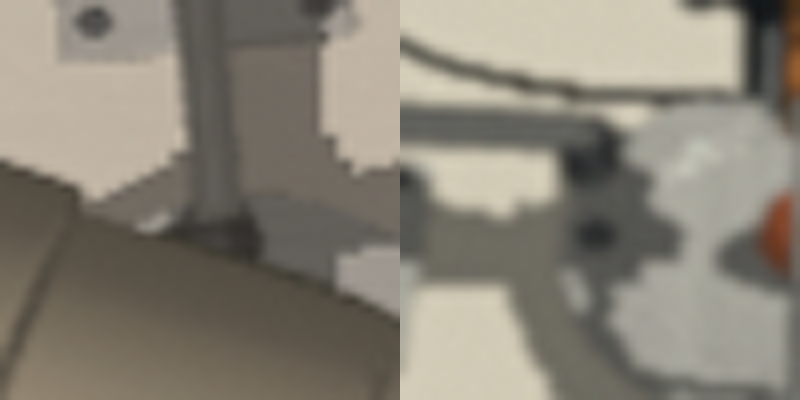

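Run:
```python
from h import *
j=cv2.imread("pics/side0.png")[200:250,265:330]
a=cv2.resize(j,None,fx=12,fy=12,interpolation=cv2.INTER_CUBIC)
for P,c in(([.534,-.077,.034],(0,0,255)),([.534,-.077,.073],(0,255,0)),([.534,-.083,.034],(255,0,0)),([.6,-.097,.011],(255,0,255)),([.6,-.045,.011],(255,0,255))):
    u,v=proj("side",P);u=(u-265+.5)*12;v=(v-200+.5)*12;print(P,u,v)
    cv2.drawMarker(a,(int(u),int(v)),c,cv2.MARKER_CROSS,14,1)
cv2.imwrite("pics/n6.png",a)
T=lambda u,v:((u+.5)/4-.5+255,(v+.5)/4-.5+130)
for q in((127,210),(238,200)):
    X=ray("top",T(*q),.011);print("screw",X,(proj("side",X)-[265,200]+.5)*12)
```

```text
[0.534, -0.077, 0.034] 649.2616801892784 316.5941467837939
[0.534, -0.077, 0.073] 646.9779550197702 179.2883375813749
[0.534, -0.083, 0.034] 653.5891097813937 297.2264259862535
[0.6, -0.097, 0.011] 366.5652684268957 301.0825330033647
[0.6, -0.045, 0.011] 318.0831603707868 469.35871339900496
screw [ 0.59911792 -0.03717784  0.011     ] [314.59149163 496.2123746 ]
screw [ 0.60363168 -0.10452158  0.011     ] [357.09711847 276.1741788 ]
```

View pics/n6.png

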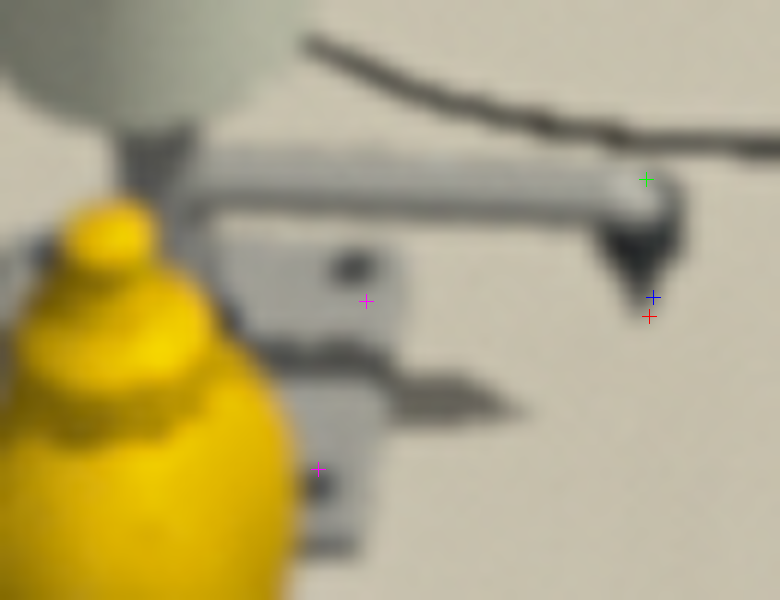

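The tip appears at (640,313) against a prediction of (649,317), so both cameras agree on the nozzle. The dome is about 3 mm short in x and roughly right in y. I'll nudge +2.5 mm and dwell.

```bash
python3 -m pendant '[{"fingers":8,"delta_pos":[0,1,0],"angular":[0,0,0]},{"fingers":8,"delta_pos":[0,1.5,0],"angular":[0,0,0]},{"fingers":8,"delta_pos":[0,0,0],"angular":[0,0,0]},{"fingers":8,"delta_pos":[0,0,0],"angular":[0,0,0]},{"fingers":8,"delta_pos":[0,0,0],"angular":[0,0,0]},{"fingers":8,"delta_pos":[0,0,0],"angular":[0,0,0]},{"fingers":8,"delta_pos":[0,0,0],"angular":[0,0,0]},{"fingers":8,"delta_pos":[0,0,0],"angular":[0,0,0]},{"fingers":8,"delta_pos":[0,0,0],"angular":[0,0,0]},{"fingers":8,"delta_pos":[0,0,0],"angular":[0,0,0]},{"fingers":8,"delta_pos":[0,0,0],"angular":[0,0,0]},{"fingers":8,"delta_pos":[0,0,0],"angular":[0,0,0]}]'
python3 - <<'E'
from h import *
p,R=tool();print("dome fk",p+R[:,1]*.066)
i=env.read_camera("side");cv2.imwrite("pics/s7full.png",i)
c=i[221:238,305:332].astype(int).sum(2);print(c)
crop(i,290,200,100,75,8,"pics/s7.png")
E
```

```text
clock: 10.65
tcp_pos: [0.4693, -0.0829, 0.0815]
orientation: [-0.001, 0.679, 0.734, -0.001]
wrist_force: [-5.0, 0.1, 10.6]
finger_gap: 0.0157
clk 10.65 tcp [ 0.4693 -0.0829  0.0815] psi 0.0779 z [-0.003 -0.001 -1.   ] gap 0.0157 F [-5.   0.1 10.6]
dome fk [ 0.53509708 -0.07771743  0.0813232 ]
[[590 598 598 593 601 602 602 571 466 319 206 147 137 155 163 163 186 225
  263 298 365 459 509 524 538 541 518]
 [590 595 594 594 599 602 600 578 495 372 264 197 170 174 184 200 219 244
  247 260 333 451 512 515 514 514 502]
 [594 593 595 596 593 588 596 582 518 407 306 247 212 212 215 226 243 251
  253 278 370 472 510 505 503 500 500]
 [594 594 599 585 562 541 541 524 457 370 300 259 247 242 236 242 253 254
  256 302 414 487 504 504 504 502 497]
 [546 574 581 540 472 418 406 394 359 313 283 259 248 246 248 249 253 254
  251 300 399 469 496 498 500 500 498]
 [429 490 508 453 375 325 314 322 307 293 272 253 240 234 233 243 254 250
  249 267 331 402 443 460 483 498 501]
 [337 370 385 357 320 310 307 313 311 286 261 232 206 190 195 212 240 250
  246 248 266 304 329 361 418 471 496]
 [310 315 317 3
[... 415 characters left out ...]
 264 329 428 487 497]
 [315 313 314 314 315 317 314 309 304 285 267 257 252 244 244 250 247 234
  263 309 346 348 350 381 445 492 492]
 [308 314 312 312 316 314 312 314 316 328 323 292 264 254 252 250 247 248
  295 390 446 459 455 468 486 499 492]
 [325 324 318 313 312 311 313 314 326 372 393 348 278 256 249 257 275 296
  335 418 482 496 498 498 500 494 491]
 [424 411 363 320 310 318 315 312 325 366 409 389 315 265 251 274 334 382
  399 441 481 493 499 503 500 499 488]
 [553 524 434 343 309 314 314 311 309 334 402 420 356 273 251 299 391 448
  454 460 481 490 494 496 500 494 487]
 [597 565 462 354 311 311 310 315 307 326 385 418 365 279 255 313 417 471
  474 469 481 490 491 496 497 494 488]]
```

View pics/s7.png

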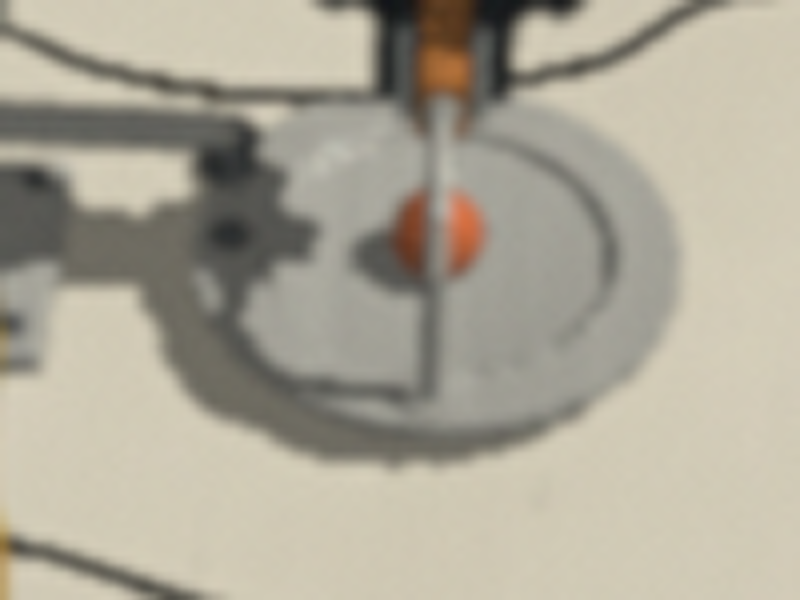

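The dome is at (318.2,228.5) and the tip at (318.3,225.5). That 3.0 px offset below matches the expected 2.3 to 3.0, and the ball is centred. The dwell is done, so I'll draw back.

```bash
python3 -m pendant '[{"fingers":8,"delta_pos":[0,-2,0],"angular":[0,0,0]},{"fingers":8,"delta_pos":[0,-4,0],"angular":[0,0,0]},{"fingers":8,"delta_pos":[0,-6,0],"angular":[0,0,0]},{"fingers":8,"delta_pos":[0,-6,0],"angular":[0,0,0]},{"fingers":8,"delta_pos":[0,-6,0],"angular":[0,0,0]},{"fingers":8,"delta_pos":[0,-6,0],"angular":[0,0,0]},{"fingers":8,"delta_pos":[0,-6,0],"angular":[0,0,0]},{"fingers":8,"delta_pos":[0,-6,0],"angular":[0,0,0]}]'
python3 -m pendant '[{"fingers":8,"delta_pos":[0,-6,0],"angular":[0,0,0]},{"fingers":8,"delta_pos":[0,-6,0],"angular":[0,0,0]},{"fingers":8,"delta_pos":[0,-6,0],"angular":[0,0,0]},{"fingers":8,"delta_pos":[0,-6,0],"angular":[0,0,0]},{"fingers":8,"delta_pos":[0,-6,0],"angular":[0,0,0]},{"fingers":8,"delta_pos":[0,-4,0],"angular":[0,0,0]},{"fingers":8,"delta_pos":[0,-2,0],"angular":[0,0,0]},{"fingers":8,"delta_pos":[0,0,0],"angular":[0,0,0]},{"fingers":8,"delta_pos":[0,0,0],"angular":[0,0,0]}]'
python3 -c "
from h import *
tool()"
```

```text
clock: 11.5
tcp_pos: [0.4293, -0.0855, 0.0815]
orientation: [0.0, 0.679, 0.734, 0.0]
wrist_force: [3.7, 0.3, 5.2]
finger_gap: 0.0149
clock: 12.4
tcp_pos: [0.393, -0.0883, 0.0815]
orientation: [0.0, 0.679, 0.734, -0.0]
wrist_force: [1.2, 0.1, 7.8]
finger_gap: 0.0152
clk 12.4 tcp [ 0.393  -0.0883  0.0815] psi 0.0788 z [-0. -0. -1.] gap 0.0152 F [1.2 0.1 7.8]
```

Clear of the nozzle, so I'll raise the grip force and lift.

```bash
python3 -m pendant '[{"fingers":8,"delta_pos":[0,0,0],"angular":[0,0,0]},{"fingers":8,"delta_pos":[0,0,-1],"angular":[0,0,0]},{"fingers":8,"delta_pos":[0,0,-2],"angular":[0,0,0]},{"fingers":8,"delta_pos":[0,0,-4],"angular":[0,0,0]},{"fingers":8,"delta_pos":[0,0,-6],"angular":[0,0,0]},{"fingers":8,"delta_pos":[0,0,-8],"angular":[0,0,0]},{"fingers":8,"delta_pos":[0,0,-8],"angular":[0,0,0]},{"fingers":8,"delta_pos":[0,0,-8],"angular":[0,0,0]}]' 80
python3 -m pendant '[{"fingers":8,"delta_pos":[0,0,-8],"angular":[0,0,0]},{"fingers":8,"delta_pos":[0,0,-8],"angular":[0,0,0]},{"fingers":8,"delta_pos":[0,0,-8],"angular":[0,0,0]},{"fingers":8,"delta_pos":[0,0,-8],"angular":[0,0,0]},{"fingers":8,"delta_pos":[0,0,-8],"angular":[0,0,0]},{"fingers":8,"delta_pos":[0,0,-8],"angular":[0,0,0]},{"fingers":8,"delta_pos":[0,0,-6],"angular":[0,0,0]},{"fingers":8,"delta_pos":[0,0,-4],"angular":[0,0,0]},{"fingers":8,"delta_pos":[0,0,-2],"angular":[0,0,0]},{"fingers":8,"delta_pos":[0,0,0],"angular":[0,0,0]},{"fingers":8,"delta_pos":[0,0,0],"angular":[0,0,0]}]'
python3 - <<'E'
from h import *
tool()
i=env.read_camera("side");crop(i,280,160,140,110,5,"pics/s8.png")
E
```

```text
clock: 13.2
tcp_pos: [0.3937, -0.0882, 0.1191]
orientation: [0.0, 0.679, 0.734, 0.0]
wrist_force: [0.2, -0.0, -4.3]
finger_gap: 0.0148
clock: 14.3
tcp_pos: [0.3934, -0.0881, 0.178]
orientation: [-0.0, 0.679, 0.734, -0.0]
wrist_force: [-0.7, 0.2, -4.7]
finger_gap: 0.015
clk 14.3 tcp [ 0.3934 -0.0881  0.178 ] psi 0.079 z [-0.  0. -1.] gap 0.015 F [-0.7  0.2 -4.7]
```

View pics/s8.png

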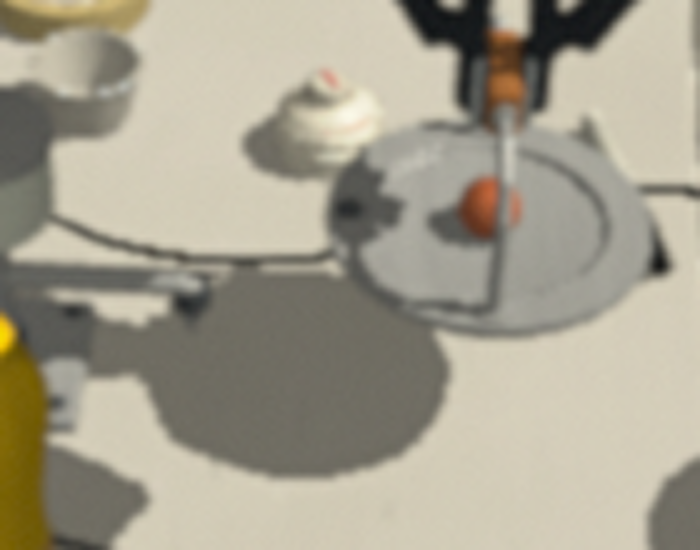

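The plate is up with the timer untouched. The ball looks slightly towards the dome at crop (490,208), so I'll check that numerically.

Run:
```python
from h import *
p,R=tool();z=p[2]-.0815
S=lambda u,v:((u+.5)/5-.5+280,(v+.5)/5-.5+160)
yp=R[:,1];c=np.array([p[0],p[1],z]);
for n,X in(("dish",c+[0,0,.025]),("dome",c+.066*yp+[0,0,.024]),("rear",c-.078*yp+[0,0,.02])):
    print(n,(proj("side",X)-[280,160]+.5)*5)
i=env.read_camera("side").astype(int);m=(i[...,2]-i[...,0]>60)&(i[...,2]>120);m[:192]=0;m[215:]=0;m[:,:365]=0;m[:,392:]=0
v,u=np.where(m);print("ball",u.min(),u.max(),v.min(),v.max(),(u.mean(),v.mean()),ray("side",(u.mean(),v.mean()),z+.025)-c)
print(ray("side",S(349,208),z+.024)-c)
```

```text
clk 14.35 tcp [ 0.3934 -0.0881  0.178 ] psi 0.0789 z [-0.  0. -1.] gap 0.0145 F [-0.3 -0.2 -4.9]
dish [488.90969826 211.11889673]
dome [349.84512213 207.38269465]
rear [653.32951509 225.49851407]
ball 374 383 196 204 (np.float64(377.6666666666667), np.float64(199.73333333333332)) [-0.00058308 -0.00752118  0.025     ]
[0.06587585 0.00608887 0.024     ]
```

The ball and dome are where a level, centred plate puts them, within about 1 px. Now the quarter turn.

```bash
python3 -m pendant '[{"fingers":8,"delta_pos":[0,0,0],"angular":[0,0,-0.02]},{"fingers":8,"delta_pos":[0,0,0],"angular":[0,0,-0.04]},{"fingers":8,"delta_pos":[0,0,0],"angular":[0,0,-0.06]},{"fingers":8,"delta_pos":[0,0,0],"angular":[0,0,-0.06]},{"fingers":8,"delta_pos":[0,0,0],"angular":[0,0,-0.06]},{"fingers":8,"delta_pos":[0,0,0],"angular":[0,0,-0.06]},{"fingers":8,"delta_pos":[0,0,0],"angular":[0,0,-0.06]},{"fingers":8,"delta_pos":[0,0,0],"angular":[0,0,-0.06]},{"fingers":8,"delta_pos":[0,0,0],"angular":[0,0,-0.06]},{"fingers":8,"delta_pos":[0,0,0],"angular":[0,0,-0.06]}]'
python3 -m pendant '[{"fingers":8,"delta_pos":[0,0,0],"angular":[0,0,-0.06]},{"fingers":8,"delta_pos":[0,0,0],"angular":[0,0,-0.06]},{"fingers":8,"delta_pos":[0,0,0],"angular":[0,0,-0.06]},{"fingers":8,"delta_pos":[0,0,0],"angular":[0,0,-0.06]},{"fingers":8,"delta_pos":[0,0,0],"angular":[0,0,-0.06]},{"fingers":8,"delta_pos":[0,0,0],"angular":[0,0,-0.06]},{"fingers":8,"delta_pos":[0,0,0],"angular":[0,0,-0.06]},{"fingers":8,"delta_pos":[0,0,0],"angular":[0,0,-0.06]}]'
python3 -m pendant '[{"fingers":8,"delta_pos":[0,0,0],"angular":[0,0,-0.06]},{"fingers":8,"delta_pos":[0,0,0],"angular":[0,0,-0.06]},{"fingers":8,"delta_pos":[0,0,0],"angular":[0,0,-0.06]},{"fingers":8,"delta_pos":[0,0,0],"angular":[0,0,-0.06]},{"fingers":8,"delta_pos":[0,0,0],"angular":[0,0,-0.06]},{"fingers":8,"delta_pos":[0,0,0],"angular":[0,0,-0.06]},{"fingers":8,"delta_pos":[0,0,0],"angular":[0,0,-0.06]},{"fingers":8,"delta_pos":[0,0,0],"angular":[0,0,-0.06]},{"fingers":8,"delta_pos":[0,0,0],"angular":[0,0,-0.04]},{"fingers":8,"delta_pos":[0,0,0],"angular":[0,0,-0.02]},{"fingers":8,"delta_pos":[0,0,0],"angular":[0,0,0]}]'
python3 -m pendant '[{"fingers":8,"delta_pos":[0,0,0],"angular":[0,0,0]},{"fingers":8,"delta_pos":[0,0,0],"angular":[0,0,0]},{"fingers":8,"delta_pos":[0,0,0],"angular":[0,0,0]},{"fingers":8,"delta_pos":[0,0,0],"angular":[0,0,0]},{"fingers":8,"delta_pos":[0,0,0],"angular":[0,0,0]},{"fingers":8,"delta_pos":[0,0,0],"angular":[0,0,0]},{"fingers":8,"delta_pos":[0,0,0],"angular":[0,0,0]},{"fingers":8,"delta_pos":[0,0,0],"angular":[0,0,0]}]'
python3 - <<'E'
from h import *
p,R=tool();z=p[2]-.0815;yp=R[:,1];c=np.array([p[0],p[1],z])
for n,X in(("dish",c+[0,0,.025]),("dome",c+.066*yp+[0,0,.024])):print(n,(proj("side",X)-[280,150]+.5)*5)
i=env.read_camera("side");crop(i,280,150,140,118,5,"pics/s9.png")
E
```

```text
clock: 15.4
tcp_pos: [0.3935, -0.0881, 0.1781]
orientation: [-0.0, 0.457, 0.89, 0.0]
wrist_force: [-0.4, 0.2, -5.4]
finger_gap: 0.015
clock: 16.2
tcp_pos: [0.3935, -0.0881, 0.1781]
orientation: [-0.0, 0.232, 0.973, 0.0]
wrist_force: [-0.2, -0.8, -4.4]
finger_gap: 0.0147
clock: 17.3
tcp_pos: [0.3936, -0.0881, 0.1782]
orientation: [-0.0, -0.034, 0.999, 0.0]
wrist_force: [0.1, -0.0, -4.9]
finger_gap: 0.0145
clock: 18.1
tcp_pos: [0.3936, -0.0882, 0.1783]
orientation: [0.0, -0.034, 0.999, 0.0]
wrist_force: [0.2, -0.3, -5.7]
finger_gap: 0.0152
clk 18.1 tcp [ 0.3936 -0.0882  0.1783] psi 1.639 z [ 0.  0. -1.] gap 0.0152 F [ 0.2 -0.3 -5.7]
dish [488.51399751 260.46369251]
dome [491.85826146 356.39092996]
```

View pics/s9.png

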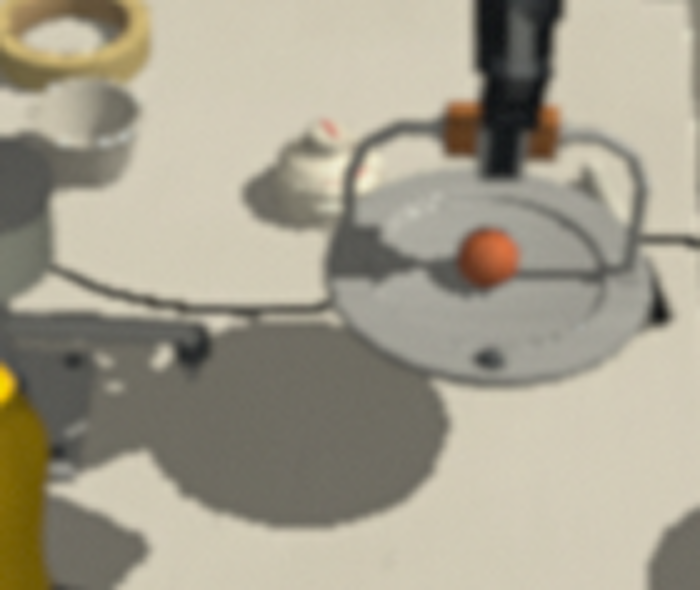

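The dome is at (490,357) against a predicted (492,356), and the ball at (489,258) against (489,260). The plate is level and the bystanders are in place, so I'll hand in.

```bash
python3 -c "
from workcell import env
print(env.hand_in())"
```

```text
the job is handed in; nothing more can be done
None
```

The job is done and handed in at 18 s of the 58 s limit. The hand-in gives no verdict.

- **Under the nozzle:** I slid the plate by its grip until the dome was under the tip and held it there for about a second. The side view put it within about 2 mm of true, pointing about 0.01 rad off the stand's x axis.
- **Lift and turn:** I drew the plate back 76 mm, lifted it about 97 mm in front of the stand, then turned it 1.56 rad counter-clockwise.
- **Last check:** The plate was held level and still. The dome (to the left) and the ball in the dish were each within half a camera pixel (1–2 mm) of where a level, centred plate puts them. The timer, cup and tape looked undisturbed in the last picture, though I did not measure their positions again.
- **Disagreements:** My first side-view reading put the nozzle tip about 6 mm off from the top view. An enlarged crop showed I had misread the pixel, and the two views then agreed. The fingers pressed the plate down with up to about 11 N while it slid, with up to 5 N sideways under the nozzle. I found no obstacle for that, and attribute it to slight over-pressing and arm lag.

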